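Pin the hold-down bar over the sample jars

TASK

The ship is about to roll: swing the hold-down bar across over the sample jars until the hole in its end lines up with the holes in the bracket, then take the locking pin from its stand and drive it down through bracket and bar until its collar sits on the bracket. Let go of it, and leave the jars in their cells and the tube rack, syringe tray and bottle where they stand.

Things in the scene. Friction and masses are not known exactly. Their poses are not given: they have to be found in the camera images.
- hold_bar (a joint): Angle of the hold-down bar about its vertical hinge, rad. 0: bar along the rack, its hole in line with the bracket holes (its long edges then flush with the bracket plates' edges). Positive: open, swung towards the robot (clockwise from above). Range -0.2 to 1.3: no stop at 0, it can be pushed past. Stays where it is left (friction 0.12 N m).
- bar_hinge (a point): Hinge axis of the bar, at the bar's top face. Steel bar 40 mm wide, 10 mm thick, underside 70 mm and top 80 mm above the bench, reaching 280 mm from the hinge. A small bolt head stands 10 mm above the bar here.
- bar_handle (a point): Centre of the top end of the bar's handle, an upright round dark steel post, 20 mm diameter, standing 45 mm above the bar's top (80 to 125 mm above the bench), 140 mm from the hinge. It turns with the bar.
- bar_hole (a point): Centre of the bar's 20 mm through hole at the bar's top face, 260 mm from the hinge.
- bracket_hole (a point): Centre of the upper bracket hole at the upper plate's top face, 94 mm above the bench. Axes as the rack's: x away from the robot, y along the rack towards the hinge, z up. Two fixed steel plates 8 mm thick, 40 mm wide, with 20 mm through holes on one vertical axis: 86 to 94 mm and 56 to 64 mm above the bench. The bar's end swings between them, open on both sides.
- rack: Fixed stowage rack: aluminium base 120 x 345 mm, white tray of three cells (212 x 76 mm, rim 48 mm high), a jar in each. Origin: on the bench under the middle of the tray; y along the rack. Hinge axis at y = +130 mm, bracket holes at y = -130 mm, x = 0. The bracket's upright, 10 mm thick, joins its plates beyond the holes and is no higher than they are.
- lock_pin: Steel locking pin, 117 mm long, about 0.16 kg, parked upright in its stand. Origin: centre of the underside of its collar; z up along the pin. Below the origin: 14 mm diameter shank, 66 mm long, its last 22 mm tapering to 6 mm diameter. Above: collar 36 mm diameter, 6 mm thick, then a round dark grip 22 mm diameter from 6 to 51 mm above the origin.
- pin_stand: Fixed grey block 60 x 60 x 70 mm high with a 20 mm vertical through hole in the middle; the pin stands in it, collar on its top face. Origin: on the bench under its centre. It may stand to the left or to the right of the robot's middle, the tube rack on the other side.
- jar0: Squat jar with white lid, 54 mm diameter, 54 mm high, in the cell nearest the bracket, its floor 10 mm above the bench (lid top 64 mm, 6 mm under the bar). Origin: centre of its underside.
- jar1: Same jar, in the middle cell.
- jar2: Same jar, in the cell nearest the hinge.
- tube_rack: White rack 50 x 150 mm holding four upright tubes with grey caps in a row, 84 mm high in all; bystander. Origin: centre of its underside.
- syringe_tray: White tray 140 x 200 x 22 mm with two large syringes, 34 mm high in all; bystander. Origin: centre of its underside.
- reagent_bottle: White bottle, 64 mm diameter, 140 mm high; bystander. Origin: centre of its underside.
Mind the look-alikes: they are no part of the job. Several things look just like the lock_pin: the one meant starts nearest to the robot's base.

How it is judged:
By the outcome, as a careful person would: the job done as asked, in the order asked, and still so for the second after the job is handed in, with the robot touching nothing.
It also fails if it takes over 61 s, if anything falls off the work surface, if the arm or the gripper's body presses on something with over 40 N, if the wrist force passes 120 N, or if a joint passes its speed limit or range.

ROBOT

A 7-joint arm with a two-finger parallel gripper is mounted at the origin on the work surface. World frame = base frame: x ahead of the robot, y to its left, z up, the work surface at z = 0. Lengths are in m, angles in rad, forces in N, time in s.
With the tool pointing down it reaches from about 0.35 to 0.9 m from the base axis. Payload 8.1 kg.
Tool frame: the origin (TCP) lies midway between the tips of the shut fingers; the grasp point (between the pads) lies 19 mm behind it; z points along the fingers, y is the direction in which the jaws open and shut (so a half turn about z gives the same grasp; the last joint's range is limited). The gripper opens to 92 mm and grips with 3 to 60 N. Pads are 19 mm wide; open, the fingers measure 130 mm over their backs; the gripper's body (75 mm by 190 mm) begins 47 mm behind the grasp point.
Start: joints at [-1.378, 0.434, 0.025, 1.573, -0.012, 1.134, -0.075], TCP at [0.182, 0.598, 0.227] pointing down, gripper open.
Joint ranges: [-2.62, 2.62], [-0.44, 2.09], [-1.27, 1.32], [0.08, 2.57], [-1.32, 4.46], [0.12, 2], [-2.74, 2.74]. Speed limits (rad/s): [2.22, 2.22, 3.01, 3.01, 3.14, 3.14, 3.14].

INTERFACE

Orientations are given as a rotation vector (axis times angle).
In Python, from cell import monitor, get_image, get_calibration, workorder, look_for, masks_of gives the robot as it stands.
- The arm moves only by the shell command python3 -m crank 'ROWS' [FORCE]. ROWS is JSON, a list of rows, each a list of 3 entries, a list of its own where there are three numbers: the shift along the tool's x, y, z in cm, then the turn about the tool's z in degrees, then the closure in counts, from 0 (fully open) to 255 (shut). A call has 1 to 5 rows; each row shifts and turns the commanded pose from where the row before left it, along the tool's axes as they then stand; what a row does not reach is not made up. A row lasts 1/10 s, in which the tool goes at most 50 mm and 8.59 degrees, less where a joint would pass 70% of its speed; a pose out of reach is approached as far as the arm can. A call with a gripper value outside its range is refused whole. The fingers move at their own pace and stop on an object; FORCE is the grip in N (left out, the last holds). Time passes only in rows, so rows that do not move let the fingers close. It gives the time, the measured TCP pose, the force and the opening at its end, in the units of the state.
- monitor.observe(): the state, without advancing time (a new reading comes with each control period).
- get_image(name): name is "scene" or "side" or "wrist"; returns (picture, depth): 420x560x3 uint8, red, green, blue; 420x560 float32, m along the optical axis (not along the pixel's ray), 0 where there is no reading.
- get_calibration(name): a dict with "fx", "fy", "cx", "cy" (pixels), "D" ([k1, k2, p1, p2, k3] as OpenCV has them; the pictures are not rectified), "R" (3x3) and "t" (3): a world point X has camera coordinates R X + t. Camera axes: x right, y down, z forward; pixel columns grow to the right and rows downward; lengths in m; the calibration is good to about 2 mm. A picture is of the moment at which its call begins: read the wrist's pose just before it. get_calibration takes no time and is no camera call; for the wrist camera it gives the pose at the moment of the call.
- workorder.sign_off(): hands the job in, once; it reports no verdict.
Trained networks look in the newest picture that a camera, given by its name, has taken for a name from the list of things; names that differ only in an ending like _2 or _b are one class to them, and where a whole thing is asked for, a point or a joint stands for the part that bears it (a point fixed in the world has none). Each returns a list of dicts, best first, with "score" (0 to 1); they miss things now and then, are a little off and sometimes report something else, mostly with a low value. They report only what shows in the picture. A call takes as long as a camera call. They do not tell look-alikes from the thing itself.
- look_for(label, camera): "location" ([x, y, z] in m, in world coordinates, good to about 4 mm: the middle of the surface that is visible of it).
- masks_of(label, camera): "region" (420x560 bool, what is visible of it).
The state is a dict: "clock": time; "joints": joint angles; "dq": joint speeds; "joint_efforts": joint torques, N m; "position": TCP position; "ee_rot": TCP orientation; "force": force on the tool from outside, world axes, zero at the start; "ft_torque": the same for the moment, N m; "width": opening from 0.0 (shut) to 1.0 (fully open).
Only numpy, scipy, OpenCV 4.12 (cv2) and the standard library are available. Lean on these libraries where they do the work, as an engineer would, in place of code of your own. Each camera call takes 0.05 s, during which the arm holds its last target.

## Working session

There is one attempt and no reset: what is moved stays moved. The work goes in short steps, Python scripts to look and compute and a shell command to move; the robot and the scene stay as the last step left them, time stands still between calls to the robot, and variables do not carry over. Pictures are saved under pics/ and viewed, and the job is handed in when it is done.

```bash
ls; mkdir -p pics; cat > h.py <<'E'
import numpy as np, cv2
from cell import monitor, get_image, get_calibration, workorder, look_for, masks_of
def save(n,im): cv2.imwrite('pics/'+n,im[:,:,::-1])
def pix2w(c,u,v,d):
    K=np.array([[c['fx'],0,c['cx']],[0,c['fy'],c['cy']],[0,0,1]])
    p=cv2.undistortPoints(np.array([[[u,v]]],float),K,np.array(c['D'],float))[0,0]
    X=np.array([p[0]*d,p[1]*d,d]); return np.array(c['R']).T@(X-np.array(c['t']))
def ray_z(c,u,v,z):
    a=pix2w(c,u,v,0.0); b=pix2w(c,u,v,1.0); s=(z-a[2])/(b[2]-a[2]); return a+s*(b-a)
def proj(c,X):
    K=np.array([[c['fx'],0,c['cx']],[0,c['fy'],c['cy']],[0,0,1]])
    return cv2.projectPoints(np.array(X,float).reshape(-1,1,3),cv2.Rodrigues(np.array(c['R'],float))[0],np.array(c['t'],float),K,np.array(c['D'],float))[0][:,0]
E
python3 - <<'E'
from h import *
s=monitor.observe(); print({k:np.round(v,3).tolist() for k,v in s.items()})
for n in ['scene','side','wrist']:
    im,d=get_image(n); save(n+'0.png',im); c=get_calibration(n); print(n,np.round(-np.array(c['R']).T@c['t'],3),c['fx'])
    if n!='wrist':
      for l in ['lock_pin','pin_stand','bar_handle','bar_hinge','bar_hole','bracket_hole','rack']:
        for r in look_for(l,n): print(l,np.round(r['location'],3),round(r['score'],2))
E
```

```text
pics
{'clock': 0.0, 'joints': [-1.378, 0.435, 0.025, 1.574, -0.012, 1.134, -0.075], 'dq': [0.002, 0.002, 0.0, -0.0, 0.0, -0.0, 0.001], 'joint_efforts': [0.002, -66.783, 0.986, -31.449, -0.061, 0.042, 0.0], 'position': [0.182, 0.597, 0.226], 'ee_rot': [-0.463, -3.107, 0.002], 'force': [0.207, 0.029, -0.124], 'ft_torque': [-0.024, -0.01, 0.018], 'width': 1.003}
scene [ 1.131 -0.039  0.913] 397.4720408290235
lock_pin [ 0.441 -0.297  0.086] 0.67
lock_pin [ 0.518 -0.372  0.074] 0.52
lock_pin [ 0.556 -0.277  0.074] 0.51
lock_pin [ 0.438 -0.426  0.084] 0.48
pin_stand [ 0.462 -0.29   0.054] 0.67
bar_handle [0.519 0.05  0.078] 0.57
bar_hinge [0.522 0.047 0.083] 0.81
bar_hole [0.522 0.049 0.084] 0.75
bracket_hole [0.608 0.025 0.043] 0.65
bracket_hole [ 0.615 -0.021  0.066] 0.27
rack [0.605 0.026 0.038] 0.8
side [ 0.312 -0.819  0.855] 459.21902962566605
lock_pin [ 0.429 -0.435  0.082] 0.89
lock_pin [ 0.546 -0.289  0.072] 0.8
lock_pin [ 0.434 -0.306  0.093] 0.73
lock_pin [ 0.512 -0.382  0.081] 0.67
pin_stand [ 0.427 -0.333  0.064] 0.78
bar_handle [0.509 0.022 0.08 ] 0.71
bar_handle [ 0.569 -0.043  0.042] 0.6
bar_hinge [0.503 0.019 0.079] 0.9
bracket_hole [ 0.571 -0.04   0.043] 0.79
rack [ 0.57  -0.046  0.042] 0.56
wrist [0.119 0.617 0.385] 318.5178533110576
```

View pics/scene0.png

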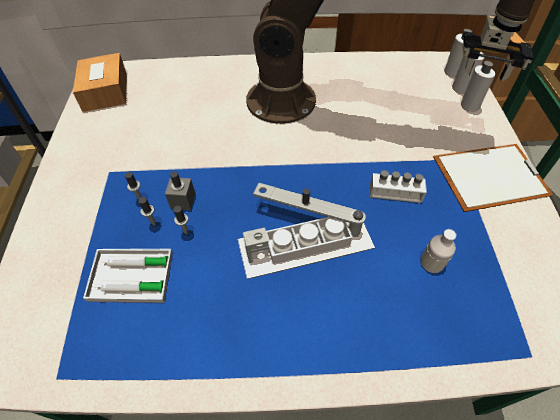

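View pics/side0.png

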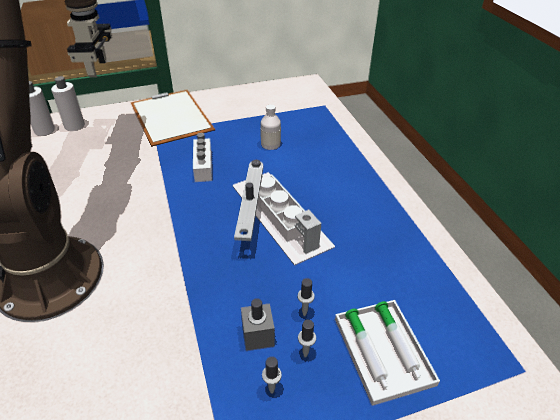

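View pics/wrist0.png

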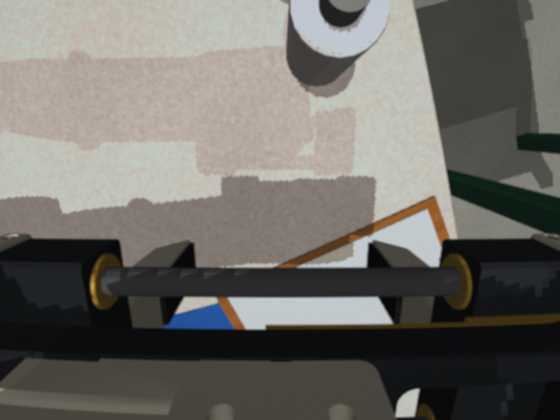

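The scene picture shows four pin-like objects: (177,190) in the grey stand at about r=0.53 m from the base, and free-standing ones at (132,182) r=0.61, (148,208) r=0.64 and (181,218) r=0.62. The one meant is in the stand at (177,185). The bar is open, hinged at (357,215), with its handle at (306,195) and its end at (262,190). The bracket is at (258,240). I'll check the choice in a close crop.

```bash
python3 - <<'E'
from h import *
a=cv2.imread('pics/scene0.png');b=cv2.imread('pics/side0.png')
cv2.imwrite('pics/c1.png',cv2.resize(a[165:285,230:390],None,fx=5,fy=5,interpolation=2))
cv2.imwrite('pics/c2.png',cv2.resize(b[150:270,220:350],None,fx=5,fy=5,interpolation=2))
cv2.imwrite('pics/c3.png',np.hstack([cv2.resize(a[160:240,115:205],(400,356),interpolation=2),cv2.resize(b[275:395,230:330],(400,480),interpolation=2)[:356]]))
E
```

```text
(no output)
```

View pics/c1.png

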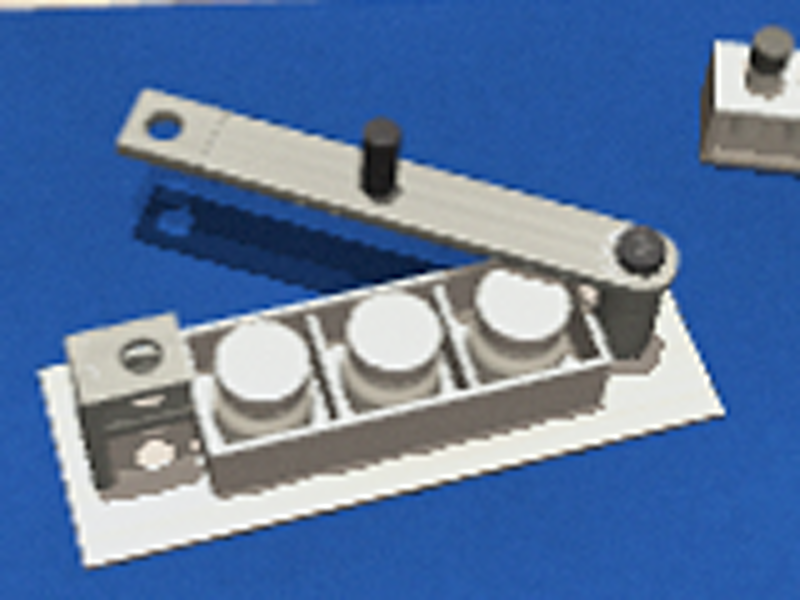

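View pics/c2.png

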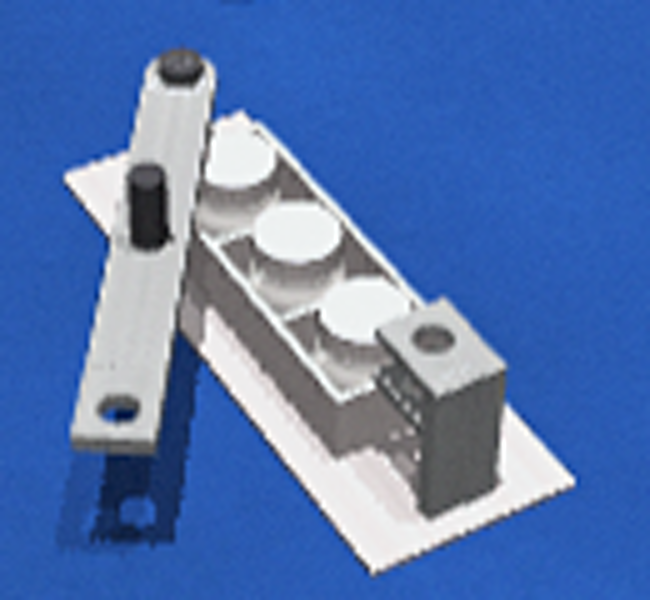

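View pics/c3.png

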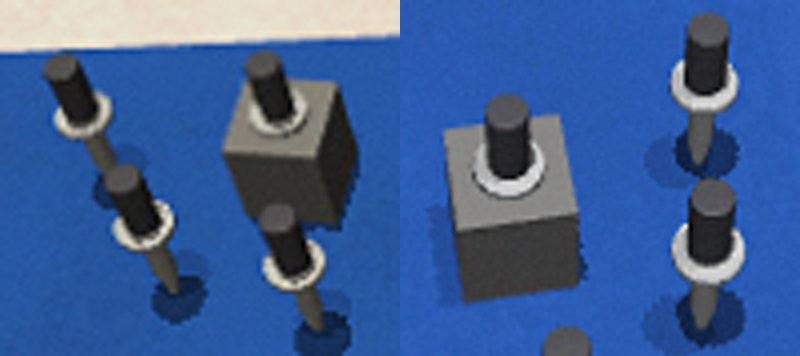

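```bash
python3 - <<'E'
from h import *
cs,cd=get_calibration('scene'),get_calibration('side')
def tri(a,b):
    o1,e1=pix2w(cs,*a,0.),pix2w(cs,*a,1.);o2,e2=pix2w(cd,*b,0.),pix2w(cd,*b,1.)
    d1,d2=e1-o1,e2-o2; A=np.stack([d1,-d2],1); t=np.linalg.lstsq(A,o2-o1,rcond=None)[0]
    p,q=o1+t[0]*d1,o2+t[1]*d2; return (p+q)/2,np.linalg.norm(p-q)
P=lambda u,v,x,y,s:((u+.5)/s-.5+x,(v+.5)/s-.5+y)
for n,a,b,z in [('brh',(141,354),(434,339),.094),('bolt',(642,247),(181,64),.09),('handle',(381,132),(147,176),.125),('barhole',(163,126),(119,407),.08)]:
    A=P(*a,230,165,5);B=P(*b,220,150,5); p,e=tri(A,B); print(n,p.round(4),round(e,4),ray_z(cs,*A,z).round(4),ray_z(cd,*B,z).round(4))
for n,a,b in [('pin',(265,66),(108,104)),('pinB',(277,217),(308,24)),('pinC',(124,181),(312,191))]:
    A=P(*a,115,160,40/9);B=P(*b,230,275,4); p,e=tri(A,B); print(n,p.round(4),round(e,4),ray_z(cs,*A,.121).round(4),ray_z(cd,*B,.121).round(4))
E
```

```text
brh [ 0.622  -0.0813  0.0937] 0.0021 [ 0.6212 -0.0806  0.094 ] [ 0.6224 -0.0827  0.094 ]
bolt [0.5666 0.1724 0.0885] 0.002 [0.5667 0.1727 0.09  ] [0.5666 0.1691 0.09  ]
handle [0.514  0.0424 0.1235] 0.0015 [0.5144 0.0427 0.125 ] [0.5139 0.0397 0.125 ]
barhole [ 0.4697 -0.0687  0.0799] 0.0001 [ 0.4699 -0.0687  0.08  ] [ 0.4697 -0.0687  0.08  ]
pin [ 0.4387 -0.2996  0.1205] 0.0009 [ 0.4396 -0.2997  0.121 ] [ 0.4384 -0.2996  0.121 ]
pinB [ 0.549  -0.2803  0.118 ] 0.0002 [ 0.5513 -0.2795  0.121 ] [ 0.5479 -0.2824  0.121 ]
pinC [ 0.5175 -0.373   0.116 ] 0.0013 [ 0.5219 -0.3713  0.121 ] [ 0.5157 -0.3755  0.121 ]
```

Triangulated lengths match the text: hinge to bracket hole 259.5 mm, hinge to handle 140 mm, hinge to bar hole 260 mm, and the heights are within 2 mm. The bar is open by about 34°. The pin is at (0.439, -0.300), 0.53 m from the base, which is the nearest of the four.

```bash
cat >> h.py <<'E'
from scipy.spatial.transform import Rotation as Ro
def yaw(s):
    y=Ro.from_rotvec(s['ee_rot']).as_matrix()[:,1]; return np.degrees(np.arctan2(y[1],y[0]))
def plan(p,yw=None,n=5,grip=0):
    "suggest rows (printed for reading) to pose p with jaw azimuth yw"
    s=monitor.observe(); R=Ro.from_rotvec(s['ee_rot']).as_matrix(); d=np.array(p)-s['position']
    t=0 if yw is None else -((yw-yaw(s)+90)%180-90)
    print('pos',np.round(s['position'],4),'yaw',round(yaw(s),2),'w',round(s['width'],3),'F',np.round(s['force'],1),'t',s['clock'],'j7',np.round(s['joints'][6],2))
    print('dist mm',np.round(np.linalg.norm(d)*1000,1),'turn',round(t,2))
    for i in range(n):
        Ri=R@Ro.from_euler('z',t*i/n,degrees=True).as_matrix()
        print([np.round(Ri.T@d/n*100,2).tolist(),round(t/n,2),grip])
E
python3 - <<'E'
from h import *
plan([.5145,.0425,.20],-22+180-180,n=13)
E
```

```text
pos [0.1822 0.5978 0.2268] yaw 73.05 w 1.001 F [-0.3 -0.4  0.2] t 0.85 j7 -0.08
dist mm 647.7 turn -84.95
[[-3.69, -3.34, 0.21], np.float64(-6.53), 0]
[[-3.29, -3.74, 0.21], np.float64(-6.53), 0]
[[-2.84, -4.09, 0.21], np.float64(-6.53), 0]
[[-2.36, -4.39, 0.21], np.float64(-6.53), 0]
[[-1.84, -4.63, 0.21], np.float64(-6.53), 0]
[[-1.3, -4.8, 0.21], np.float64(-6.53), 0]
[[-0.75, -4.92, 0.21], np.float64(-6.53), 0]
[[-0.18, -4.97, 0.21], np.float64(-6.53), 0]
[[0.38, -4.96, 0.21], np.float64(-6.53), 0]
[[0.95, -4.89, 0.21], np.float64(-6.53), 0]
[[1.5, -4.75, 0.21], np.float64(-6.53), 0]
[[2.03, -4.55, 0.21], np.float64(-6.53), 0]
[[2.53, -4.29, 0.21], np.float64(-6.53), 0]
```

```bash
sed -i 's/t=0 if.*/t=0 if yw is None else -((yw-yaw(s)+180)%360-180)/; s/round(t\/n,2),grip\]/float(round(t\/n,2)),grip]/' h.py
python3 - <<'E'
from h import *
plan([.5145,.0425,.20],-22,n=14)
E
```

```text
pos [0.1822 0.5978 0.2268] yaw 73.05 w 1.001 F [-0.3 -0.4  0.2] t 0.85 j7 -0.08
dist mm 647.7 turn 95.05
[[-3.43, -3.1, 0.19], 6.79, 0]
[[-3.77, -2.68, 0.19], 6.79, 0]
[[-4.06, -2.21, 0.19], 6.79, 0]
[[-4.29, -1.72, 0.19], 6.79, 0]
[[-4.46, -1.2, 0.19], 6.79, 0]
[[-4.58, -0.66, 0.19], 6.79, 0]
[[-4.62, -0.11, 0.19], 6.79, 0]
[[-4.6, 0.43, 0.19], 6.79, 0]
[[-4.52, 0.97, 0.19], 6.79, 0]
[[-4.37, 1.5, 0.19], 6.79, 0]
[[-4.16, 2.01, 0.19], 6.79, 0]
[[-3.9, 2.49, 0.19], 6.79, 0]
[[-3.58, 2.93, 0.19], 6.79, 0]
[[-3.21, 3.33, 0.19], 6.79, 0]
```

```bash
python3 -m crank '[[[-3.4,-3.1,0],6.8,0],[[-3.8,-2.7,0],6.8,0],[[-4.1,-2.2,0],6.8,0],[[-4.3,-1.7,0],6.8,0],[[-4.5,-1.2,0],6.8,0]]' 30
python3 -m crank '[[[-4.6,-0.7,0],6.8,0],[[-4.6,-0.1,0],6.8,0],[[-4.6,0.4,0],6.8,0],[[-4.5,1.0,0],6.8,0],[[0,0,0],0,0]]'
python3 -c "
from h import *
plan([.5145,.0425,.20],-22,n=5)"
```

```text
clock: 1.35
position: [0.3023, 0.3973, 0.227]
ee_rot: [-1.358, -2.833, -0.001]
force: [1.4, 0.0, -0.4]
width: 1.001
clock: 1.85
position: [0.3991, 0.2344, 0.2273]
ee_rot: [1.994, 2.425, 0.001]
force: [-0.3, 0.2, 0.6]
width: 0.998
pos [0.3991 0.2344 0.2273] yaw 11.12 w 0.998 F [-0.3  0.2  0.6] t 1.85 j7 -0.37
dist mm 225.6 turn 33.12
[[-4.21, 1.52, 0.55], 6.62, 0]
[[-4.01, 2.0, 0.55], 6.62, 0]
[[-3.75, 2.45, 0.55], 6.62, 0]
[[-3.44, 2.86, 0.55], 6.62, 0]
[[-3.09, 3.24, 0.55], 6.62, 0]
```

```bash
python3 -m crank '[[[-4.2,1.5,0.5],6.6,0],[[-4.0,2.0,0.5],6.6,0],[[-3.75,2.45,0.5],6.6,0],[[-3.4,2.9,0.6],6.6,0],[[-3.1,3.2,0.6],6.6,0]]' 
python3 -m crank '[[[0,0,0],0,0],[[0,0,0],0,0]]'
python3 -c "
from h import *
plan([.5145,.0425,.09],-22,n=3)
im,d=get_image('wrist');save('w1.png',im);im,d=get_image('side');save('s1.png',im)
c=get_calibration('wrist');print(proj(c,[[.5145,.0425,.125],[.622,-.0813,.094],[.4697,-.0687,.08],[.5666,.1715,.09]]).round(0))
"
```

```text
clock: 2.35
position: [0.5146, 0.0494, 0.1998]
ee_rot: [2.594, 1.772, 0.002]
force: [1.0, 0.7, 0.3]
width: 1.0
clock: 2.55
position: [0.5139, 0.0496, 0.1995]
ee_rot: [2.593, 1.774, -0.001]
force: [0.1, 0.8, -0.2]
width: 1.0
pos [0.5139 0.0496 0.1995] yaw -21.23 w 1.0 F [ 0.1  0.8 -0.2] t 2.55 j7 -0.34
dist mm 109.8 turn 0.77
[[-0.21, 0.1, 3.65], 0.26, 0]
[[-0.21, 0.11, 3.65], 0.26, 0]
[[-0.21, 0.11, 3.65], 0.26, 0]
[[285. 230.]
 [438. 298.]
 [282. 330.]
 [288.  45.]]
```

View pics/w1.png

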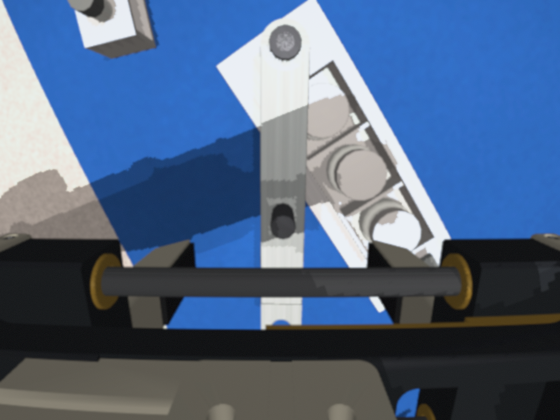

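```bash
python3 -c "
from h import *
a=cv2.imread('pics/w1.png');cv2.imwrite('pics/w1c.png',cv2.resize(a[190:250,240:330],None,fx=8,fy=8,interpolation=2))
c=get_calibration('wrist');print((-np.array(c['R']).T@c['t']).round(3),proj(c,[[.5145,.0425,.125],[.5145,.0425,.08]]).round(0))
"
```

```text
[0.538 0.113 0.358] [[285. 230.]
 [284. 215.]]
```

View pics/w1c.png

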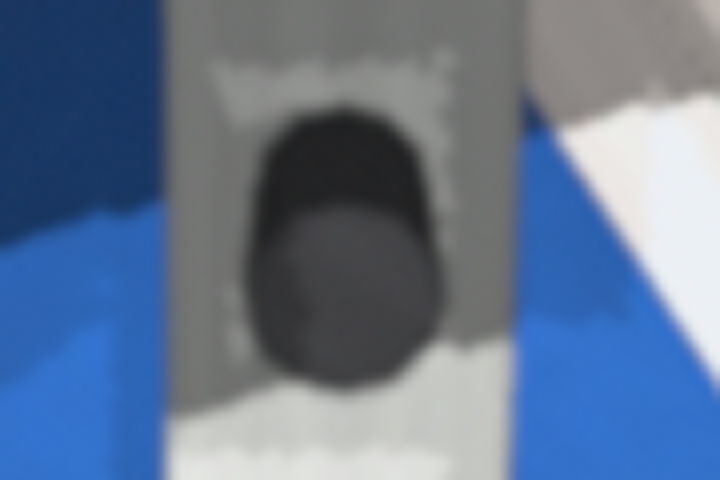

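The crop shows the handle's top disc at wrist pixel (283,227), with the predicted pixel at (285,230), so they agree to about 2 mm. Next I descend and grip it.

```bash
python3 -m crank '[[[-0.2,0.1,3.6],0.3,0],[[-0.2,0.1,3.6],0.3,0],[[-0.2,0.1,3.7],0.2,0],[[0,0,0],0,0]]' 
python3 -m crank '[[[0,0,0],0,255],[[0,0,0],0,255],[[0,0,0],0,255],[[0,0,0],0,255],[[0,0,0],0,255]]' 30
python3 -m crank '[[[0,0,0],0,255],[[0,0,0],0,255],[[0,0,0],0,255]]'
python3 -c "
from h import *
plan([.5145,.0425,.09],-22,n=1)"
```

```text
clock: 3.05
position: [0.5109, 0.0448, 0.0874]
ee_rot: [-2.599, -1.76, 0.01]
force: [-0.1, -0.5, 0.8]
width: 1.003
clock: 3.55
position: [0.5147, 0.0438, 0.0915]
ee_rot: [2.603, 1.758, 0.002]
force: [0.1, -0.1, 0.1]
width: 0.613
clock: 3.85
position: [0.5143, 0.0436, 0.0907]
ee_rot: [-2.604, -1.758, 0.0]
force: [0.2, -0.2, 0.6]
width: 0.35
pos [0.5143 0.0436 0.0907] yaw -21.95 w 0.35 F [ 0.2 -0.2  0.6] t 3.85 j7 -0.23
dist mm 1.3 turn 0.05
[[-0.09, 0.06, 0.07], 0.05, 0]
```

```bash
python3 -m crank '[[[0,0,0],0,255],[[0,0,0],0,255],[[0,0,0],0,255],[[0,0,0],0,255]]'
python3 -c "
from h import *
h=np.array([.5666,.1715]);s=monitor.observe();R=Ro.from_rotvec(s['ee_rot']).as_matrix();print(s['position'],s['width'],s['force'],yaw(s))
# arc with centre hinge, total 34.3deg ccw => tool turn -34.3
p=s['position'][:2];r=p-h;print(np.linalg.norm(r),np.degrees(np.arctan2(r[1],r[0])))
t=34.3;n=10;a=np.radians(t/n)
for i in range(n):
  rot=lambda k:np.array([[np.cos(k),-np.sin(k)],[np.sin(k),np.cos(k)]])
  d=rot(a*(i+1))@r-rot(a*i)@r
  Ri=R@Ro.from_euler('z',-t*i/n,degrees=True).as_matrix();print((Ri.T@np.r_[d,0]*100).round(2))
"
```

```text
clock: 4.25
position: [0.5142, 0.0435, 0.0906]
ee_rot: [-2.604, -1.758, 0.0]
force: [-0.6, -0.9, -0.6]
width: 0.209
[0.51416502 0.04354888 0.09064265] 0.20921542038362417 [-0.58726496 -0.88414796 -0.59216517] -21.958323350432966
0.13827840381574852 -112.2840521588874
[ 0.02  0.83 -0.  ]
[ 0.02  0.83 -0.  ]
[ 0.02  0.83 -0.  ]
[ 0.02  0.83 -0.  ]
[ 0.02  0.83 -0.  ]
[ 0.02  0.83 -0.  ]
[ 0.02  0.83 -0.  ]
[ 0.02  0.83 -0.  ]
[ 0.02  0.83 -0.  ]
[ 0.02  0.83 -0.  ]
```

```bash
python3 -m crank '[[[0.02,0.83,0],-3.4,255],[[0.02,0.83,0],-3.4,255],[[0.02,0.83,0],-3.4,255],[[0.02,0.83,0],-3.4,255],[[0.02,0.83,0],-3.4,255]]'
python3 -m crank '[[[0.02,0.83,0],-3.4,255],[[0.02,0.83,0],-3.4,255],[[0.02,0.83,0],-3.4,255],[[0.02,0.83,0],-3.4,255],[[0.02,0.83,0],-3.4,255]]'
python3 -m crank '[[[0,0,0],0,255],[[0,0,0],0,255]]'
python3 -c "
from h import *
plan([.5965,.0356,.09],12.3,n=1)
for n in ['scene','side']:
  im,d=get_image(n);save(n+'2.png',im)
a=cv2.imread('pics/scene2.png');b=cv2.imread('pics/side2.png')
cv2.imwrite('pics/d1.png',cv2.resize(a[200:280,230:340],None,fx=7,fy=7,interpolation=2))
cv2.imwrite('pics/d2.png',cv2.resize(b[150:260,240:340],None,fx=5,fy=5,interpolation=2))
"
```

```text
clock: 4.75
position: [0.5546, 0.0342, 0.0907]
ee_rot: [-2.312, -2.126, -0.0]
force: [-0.0, 2.0, 0.4]
width: 0.212
clock: 5.25
position: [0.5958, 0.037, 0.0907]
ee_rot: [-1.972, -2.444, -0.001]
force: [-1.4, 4.5, 1.9]
width: 0.211
clock: 5.45
position: [0.5957, 0.037, 0.0907]
ee_rot: [-1.977, -2.441, -0.001]
force: [0.1, 5.1, -0.2]
width: 0.215
pos [0.5957 0.037  0.0907] yaw 11.99 w 0.215 F [ 0.1  5.1 -0.2] t 5.45 j7 0.29
dist mm 1.8 turn -0.31
[[-0.15, 0.05, 0.07], -0.31, 0]
```

View pics/d1.png

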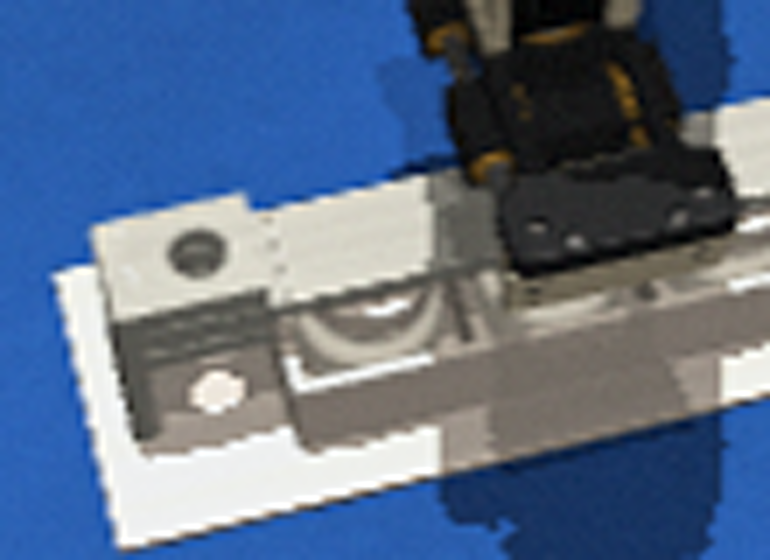

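View pics/d2.png

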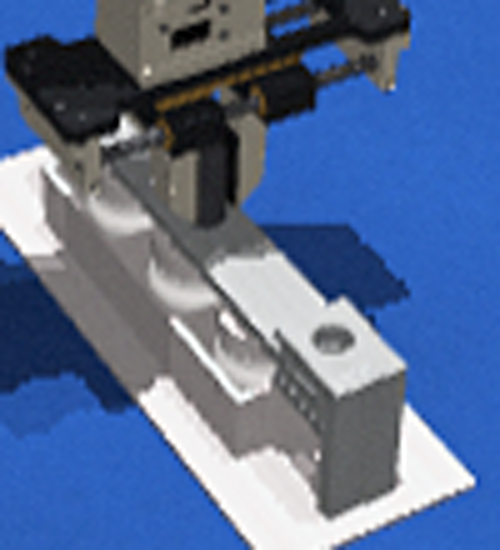

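The bar now lies along the rack, with its end between the bracket plates near scene pixel (258,236). I'll let go, rise, and check the fit with the wrist camera.

```bash
python3 -m crank '[[[0,0,0],0,90],[[0,0,0],0,90],[[0,0,0],0,90],[[0,0,0],0,90],[[0,0,-3],0,90]]'
python3 -m crank '[[[0,0,-4],0,90],[[0,0,-4],0,90],[[0,0,0],0,90],[[0,0,0],0,90]]'
python3 -c "
from h import *
s=monitor.observe();im,d=get_image('wrist');save('w3.png',im);c=get_calibration('wrist');print(s['position'],s['width'],yaw(s),(-np.array(c['R']).T@c['t']).round(3));
im,d=get_image('scene');save('scene3.png',im)
plan([.70,.0,.23],12,n=2)
print(proj(c,[[.622,-.0813,.094],[.5666,.1715,.09],[.5965,.0356,.125]]).round(0))
a=cv2.imread('pics/scene3.png')
cv2.imwrite('pics/e1.png',cv2.resize(a[190:280,230:375],None,fx=5.5,fy=5.5,interpolation=2))
"
```

```text
clock: 6.05
position: [0.5932, 0.0358, 0.1178]
ee_rot: [-1.974, -2.439, 0.008]
force: [-0.4, 0.9, -0.0]
width: 0.599
clock: 6.45
position: [0.5962, 0.036, 0.2015]
ee_rot: [1.976, 2.441, 0.003]
force: [0.6, 0.2, 0.1]
width: 0.645
[0.59621107 0.03595383 0.20153341] 0.6448502182940156 12.032895445561525 [0.582 0.101 0.358]
pos [0.595  0.0361 0.1996] yaw 12.05 w 0.646 F [0.2 0.3 0.4] t 6.55 j7 0.24
dist mm 115.1 turn 0.05
[[-2.86, 4.76, -1.53], 0.02, 0]
[[-2.86, 4.76, -1.53], 0.02, 0]
[[281. 331.]
 [280.  34.]
 [281. 220.]]
```

View pics/w3.png

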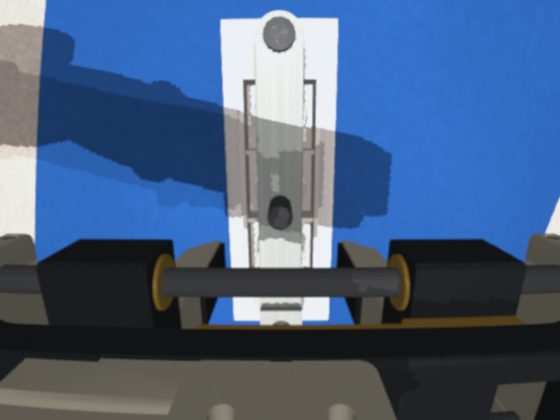

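View pics/e1.png

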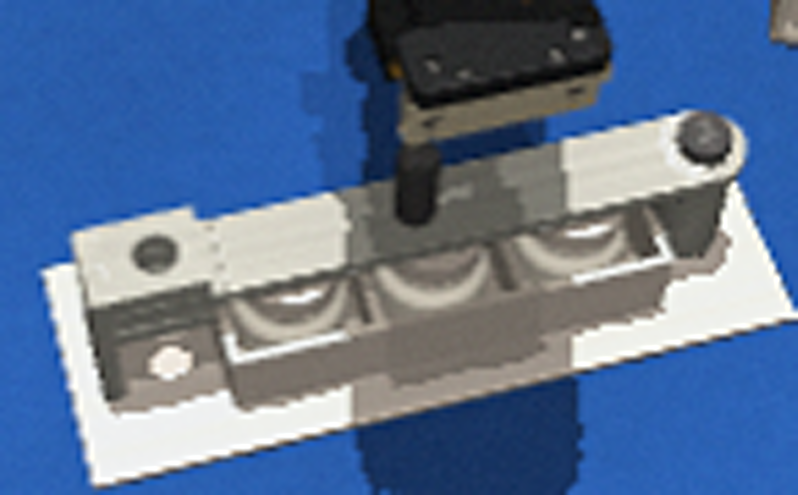

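```bash
python3 -c "
from h import *
plan([.640,-.150,.20],12.3,n=4)"
```

```text
pos [0.595  0.0361 0.1996] yaw 12.05 w 0.646 F [0.2 0.3 0.4] t 6.55 j7 0.24
dist mm 191.4 turn -0.25
[[-4.78, 0.13, -0.01], -0.06, 0]
[[-4.78, 0.12, -0.01], -0.06, 0]
[[-4.78, 0.12, -0.01], -0.06, 0]
[[-4.78, 0.11, -0.01], -0.06, 0]
```

```bash
python3 -m crank '[[[-4.8,0.1,0],0,90],[[-4.8,0.1,0],0,90],[[-4.8,0.1,0],0,90],[[-4.8,0.1,0],0,90],[[0,0,0],0,90]]'
python3 -m crank '[[[0,0,0],0,90],[[0,0,0],0,90]]'
python3 -c "
from h import *
s=monitor.observe();im,d=get_image('wrist');save('w4.png',im);c=get_calibration('wrist');np.save('w4d.npy',d);print(s['position'],yaw(s),(-np.array(c['R']).T@c['t']).round(4))
print(proj(c,[[.622,-.0813,.094],[.622,-.0813,.08],[.622,-.0813,.06]]).round(1))
cv2.imwrite('pics/w4c.png',cv2.resize(im[130:290,200:360,::-1],None,fx=3.7,fy=3.7,interpolation=2))
"
```

```text
clock: 7.05
position: [0.6383, -0.1605, 0.1992]
ee_rot: [1.988, 2.431, -0.009]
force: [-1.1, -0.3, -0.2]
width: 0.647
clock: 7.25
position: [0.6393, -0.1493, 0.1994]
ee_rot: [-1.973, -2.442, 0.001]
force: [-0.4, 1.3, -0.2]
width: 0.648
[ 0.63925443 -0.14933435  0.19936883] 12.11300705740974 [ 0.6263 -0.0845  0.358 ]
[[276.5 125.2]
 [276.7 125.5]
 [277.  125.8]]
```

View pics/w4.png

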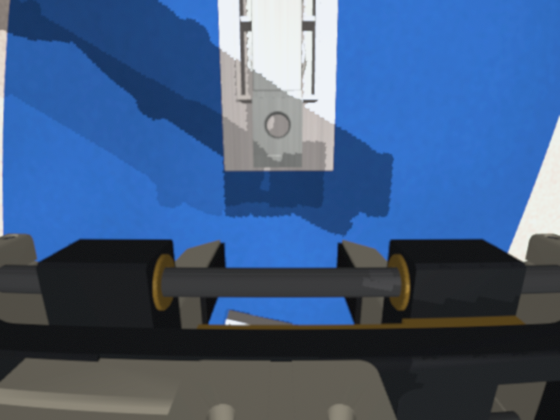

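View pics/w4c.png

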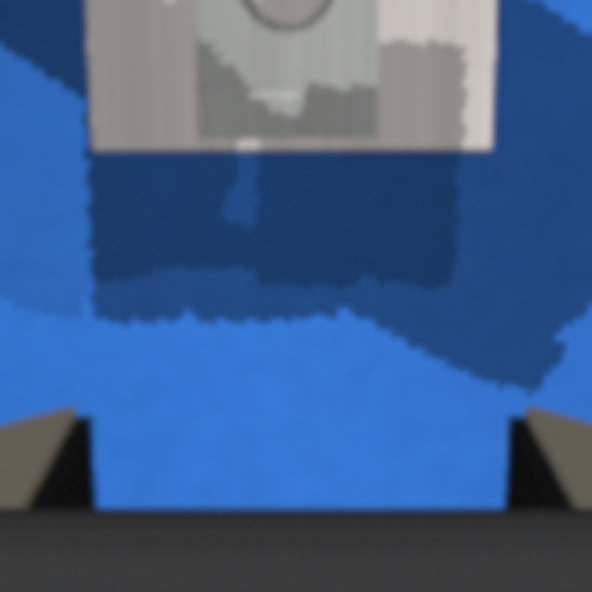

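```bash
python3 -c "
from h import *
a=cv2.imread('pics/w4.png')
cv2.imwrite('pics/w4e.png',cv2.resize(a[60:150,230:330],None,fx=6.5,fy=6.5,interpolation=2))
"
```

```text
(no output)
```

View pics/w4e.png

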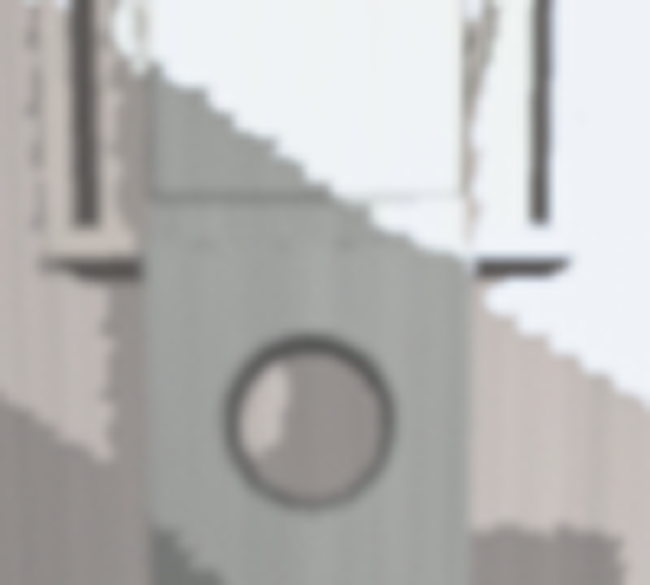

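The wrist crop shows bracket and bar holes concentric at (277,124), with a clear view through to the base and no bar crescent. The bar edges are centred between the plate edges, so it lines up to under 1 mm. Next is the pin.

```bash
python3 -c "
from h import *
c=get_calibration('wrist');print('brh',ray_z(c,277.1,124.5,.094).round(4))
plan([.439,-.2995,.20],12.3,n=5)"
```

```text
brh [ 0.6224 -0.0806  0.094 ]
pos [ 0.6395 -0.1488  0.1997] yaw 12.17 w 0.649 F [-0.2 -0.1 -0.2] t 7.3 j7 0.56
dist mm 250.8 turn -0.13
[[-2.1, -4.55, -0.0], -0.03, 0]
[[-2.1, -4.56, -0.0], -0.03, 0]
[[-2.1, -4.56, -0.0], -0.03, 0]
[[-2.09, -4.56, -0.0], -0.03, 0]
[[-2.09, -4.56, -0.0], -0.03, 0]
```

```bash
python3 -m crank '[[[-2.1,-4.5,0],0,90],[[-2.1,-4.5,0],0,90],[[-2.1,-4.5,0],0,90],[[-2.1,-4.5,0],0,90],[[-2.1,-4.7,0],0,90]]'
python3 -m crank '[[[0,0,0],0,90],[[0,0,0],0,90],[[0,0,0],0,90]]'
python3 -c "
from h import *
s=monitor.observe();im,d=get_image('wrist');save('w5.png',im);c=get_calibration('wrist')
print(proj(c,[[.439,-.2995,.121]]).round(1))
plan([.439,-.2995,.20],12.3,n=1)
cv2.imwrite('pics/w5c.png',cv2.resize(im[170:270,220:340,::-1],None,fx=6,fy=6,interpolation=2))
"
```

```text
clock: 7.8
position: [0.4398, -0.2993, 0.2007]
ee_rot: [1.972, 2.445, 0.001]
force: [-0.2, -1.3, 0.3]
width: 0.651
clock: 8.1
position: [0.4422, -0.2983, 0.2007]
ee_rot: [-1.972, -2.445, -0.002]
force: [-0.1, 0.8, 0.3]
width: 0.645
[[275.1 218. ]]
pos [ 0.4424 -0.2983  0.2006] yaw 12.24 w 0.649 F [-0.5  0.3 -0.2] t 8.15 j7 0.89
dist mm 3.6 turn -0.06
[[-0.04, -0.35, 0.06], -0.06, 0]
```

View pics/w5.png

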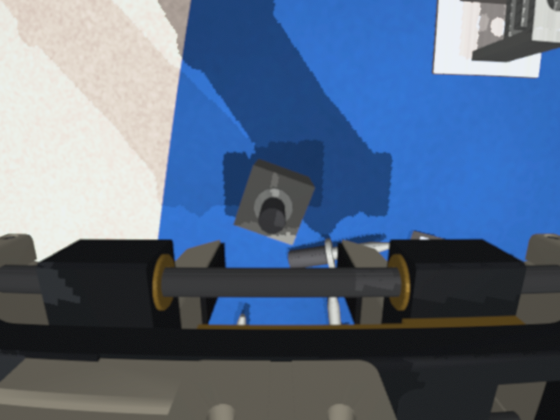

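View pics/w5c.png

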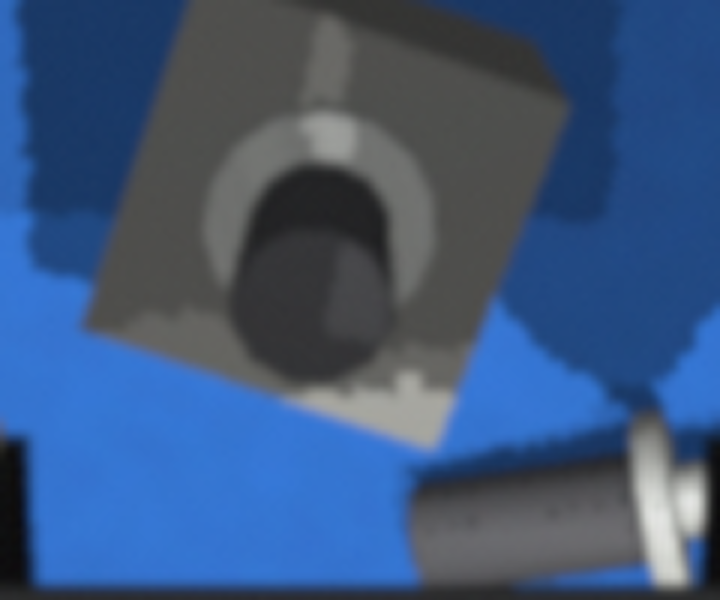

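```bash
python3 -c "
from h import *
im,d=get_image('scene');save('scene6.png',im)
cv2.imwrite('pics/f1.png',cv2.resize(im[130:310,75:275,::-1],None,fx=3.3,fy=3.3,interpolation=2))
a=cv2.imread('pics/scene2.png');cv2.imwrite('pics/f2.png',cv2.resize(a[130:310,75:275],None,fx=2,fy=2,interpolation=2))
"
```

```text
(no output)
```

View pics/f1.png

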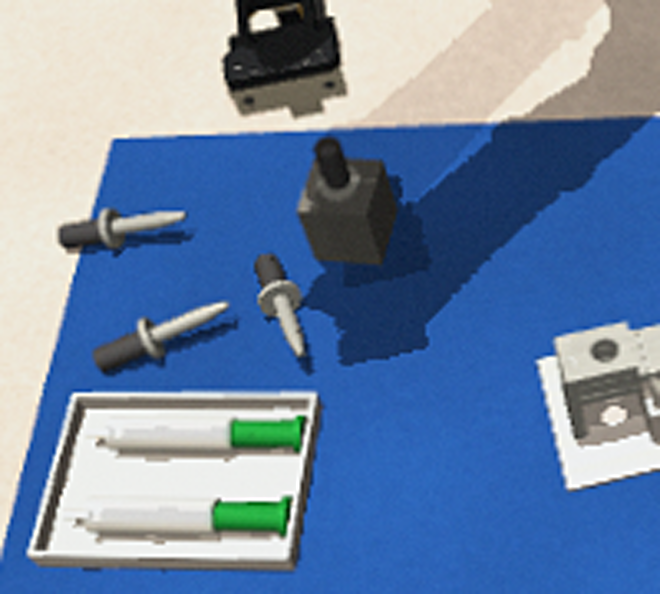

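View pics/f2.png

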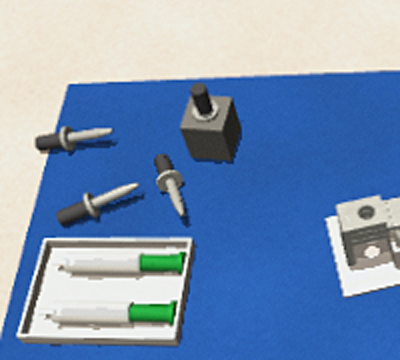

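The three look-alikes balanced on their tips toppled by themselves early on. They were already lying down at clock 5.5, when the arm was far away. The target pin still stands in its stand, with its top at wrist pixel (272,221).

```bash
python3 -c "
from h import *
c=get_calibration('wrist');print(ray_z(c,272,220.8,.121).round(4),ray_z(c,220+320/6,170+222/6,.076).round(4))
plan([.438,-.301,.081],12.3,n=4)"
```

```text
[ 0.437  -0.3024  0.121 ] [ 0.4371 -0.3022  0.076 ]
pos [ 0.4423 -0.2985  0.2005] yaw 12.24 w 0.642 F [ 0.4 -0.5 -0.1] t 8.2 j7 0.89
dist mm 119.6 turn -0.06
[[-0.04, -0.12, 2.99], -0.02, 0]
[[-0.04, -0.12, 2.99], -0.02, 0]
[[-0.04, -0.12, 2.99], -0.02, 0]
[[-0.04, -0.12, 2.99], -0.02, 0]
```

```bash
python3 -m crank '[[[-0.06,-0.13,3],0,90],[[-0.05,-0.13,3],0,90],[[-0.05,-0.13,3],0,90],[[-0.05,-0.13,2.9],0,90],[[0,0,0],0,90]]'
python3 -m crank '[[[0,0,0],0,90],[[0,0,0],0,90]]'
python3 -c "
from h import *
plan([.4375,-.3018,.081],12.3,n=1)"
```

```text
clock: 8.7
position: [0.4349, -0.3009, 0.0785]
ee_rot: [-1.97, -2.439, 0.002]
force: [-0.9, 0.3, 0.7]
width: 0.647
clock: 8.9
position: [0.4375, -0.3034, 0.083]
ee_rot: [1.974, 2.442, 0.001]
force: [0.4, -0.7, -0.1]
width: 0.645
pos [ 0.4375 -0.3034  0.083 ] yaw 12.1 w 0.645 F [ 0.4 -0.7 -0.1] t 8.9 j7 0.99
dist mm 2.6 turn -0.2
[[0.16, 0.03, 0.2], -0.2, 0]
```

```bash
python3 -m crank '[[[0.1,0,0.2],0,255],[[0,0,0],0,255],[[0,0,0],0,255],[[0,0,0],0,255],[[0,0,0],0,255]]' 35
python3 -m crank '[[[0,0,0],0,255],[[0,0,0],0,255],[[0,0,0],0,255]]'
python3 -c "
from h import *
plan([.4375,-.3018,.20],12.3,n=3)"
```

```text
clock: 9.4
position: [0.436, -0.3023, 0.0799]
ee_rot: [1.976, 2.442, 0.0]
force: [-0.1, -1.1, -0.1]
width: 0.264
clock: 9.7
position: [0.436, -0.3023, 0.0798]
ee_rot: [1.976, 2.442, 0.0]
force: [-0.8, 1.0, 4.2]
width: 0.233
pos [ 0.436  -0.3023  0.0798] yaw 12.04 w 0.233 F [-0.8  1.   4.2] t 9.7 j7 1.0
dist mm 120.2 turn -0.26
[[0.01, 0.05, -4.01], -0.09, 0]
[[0.01, 0.05, -4.01], -0.09, 0]
[[0.01, 0.05, -4.01], -0.09, 0]
```

```bash
python3 -m crank '[[[0,0,-2],0,255],[[0,0,-3],0,255],[[0,0,-3.5],0,255],[[0,0,-3.5],0,255],[[0,0,0],0,255]]' 45
python3 -m crank '[[[0,0,0],0,255],[[0,0,0],0,255]]'
python3 -c "
from h import *
im,d=get_image('wrist');save('w7.png',im);im,d=get_image('side');save('s7.png',im)
cv2.imwrite('pics/s7c.png',cv2.resize(im[190:370,200:350,::-1],None,fx=3.3,fy=3.3,interpolation=2))
plan([.622,-.0806,.20],12.3,n=6)"
```

```text
clock: 10.2
position: [0.4379, -0.3038, 0.2037]
ee_rot: [1.972, 2.437, 0.002]
force: [0.2, -0.1, -1.8]
width: 0.23
clock: 10.4
position: [0.4353, -0.3015, 0.1984]
ee_rot: [-1.974, -2.441, 0.0]
force: [-0.5, 0.1, -2.4]
width: 0.234
pos [ 0.4352 -0.3016  0.1983] yaw 12.05 w 0.23 F [-0.9  0.  -2. ] t 10.5 j7 0.9
dist mm 289.4 turn -0.25
[[2.95, 3.81, -0.03], -0.04, 0]
[[2.95, 3.82, -0.03], -0.04, 0]
[[2.95, 3.82, -0.03], -0.04, 0]
[[2.94, 3.82, -0.03], -0.04, 0]
[[2.94, 3.82, -0.03], -0.04, 0]
[[2.94, 3.82, -0.03], -0.04, 0]
```

View pics/s7c.png

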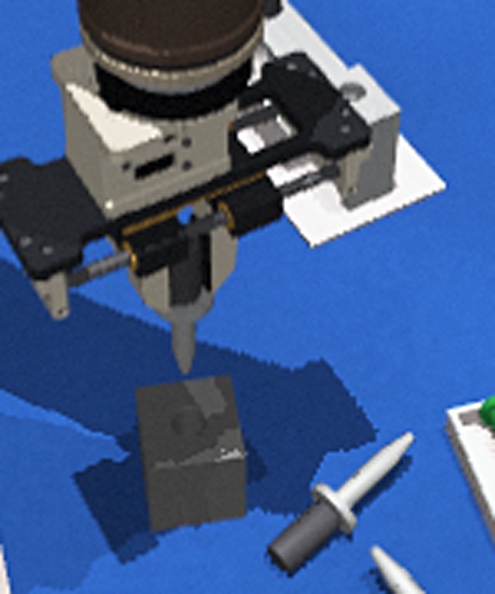

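View pics/w7.png

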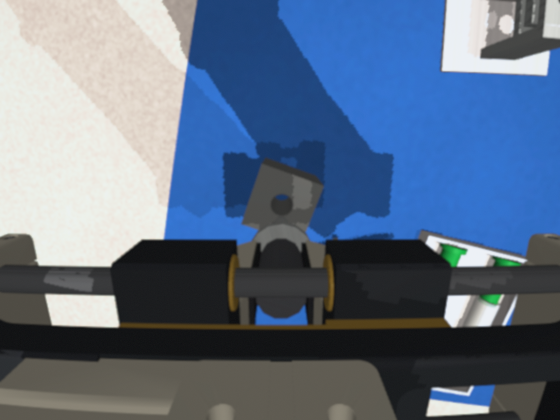

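The side crop shows the pin held upright with its tip over the empty stand at about (255,303). The calibration sources differ by about 3 mm on the pin-to-hole vector, so I'll hover low over the bracket and check from both fixed cameras.

```bash
python3 -m crank '[[[2.9,3.8,0],0,255],[[2.9,3.8,0],0,255],[[2.9,3.8,0],0,255],[[2.9,3.8,0],0,255],[[2.9,3.8,0],0,255]]'
python3 -m crank '[[[2.9,3.8,0],0,255],[[0,0,0],0,255],[[0,0,0],0,255],[[0,0,0],0,255]]'
python3 -c "
from h import *
plan([.6210,-.0812,.185],12.3,n=1)"
```

```text
clock: 11.0
position: [0.592, -0.1191, 0.1985]
ee_rot: [-1.975, -2.441, 0.002]
force: [0.5, -0.3, -1.4]
width: 0.232
clock: 11.4
position: [0.6217, -0.0857, 0.1988]
ee_rot: [-1.977, -2.44, 0.003]
force: [-0.2, -0.5, -1.3]
width: 0.229
pos [ 0.6217 -0.0857  0.1988] yaw 11.97 w 0.229 F [-0.2 -0.5 -1.3] t 11.4 j7 0.45
dist mm 14.5 turn -0.33
[[0.45, 0.03, 1.38], -0.33, 0]
```

```bash
python3 -m crank '[[[0.45,0,1.4],0,255],[[0,0,0],0,255],[[0,0,0],0,255]]'
python3 -c "
from h import *
a,d=get_image('scene');save('sc8.png',a);b,d=get_image('side');save('sd8.png',b)
plan([.6210,-.0812,.185],12.3,n=1)
cv2.imwrite('pics/g.png',np.hstack([cv2.resize(a[190:260,225:290,::-1],(390,420),interpolation=2),cv2.resize(b[165:235,275:340,::-1],(390,420),interpolation=2)]))
s=monitor.observe()
p=s['position'];tip=p-[0,0,.076]
for n in ['scene','side']:
  c=get_calibration(n); print(n,proj(c,[tip,[.622,-.0813,.094]]).round(1))
"
```

```text
clock: 11.7
position: [0.621, -0.0812, 0.1857]
ee_rot: [-1.978, -2.44, 0.001]
force: [0.7, 0.4, -1.9]
width: 0.231
pos [ 0.6217 -0.081   0.1863] yaw 11.98 w 0.23 F [-0.7  0.2 -2.1] t 11.8 j7 0.45
dist mm 1.5 turn -0.32
[[-0.0, -0.07, 0.13], -0.32, 0]
scene [[257.3 232. ]
 [257.5 235.7]]
side [[306.2 212. ]
 [306.  217.1]]
```

View pics/g.png

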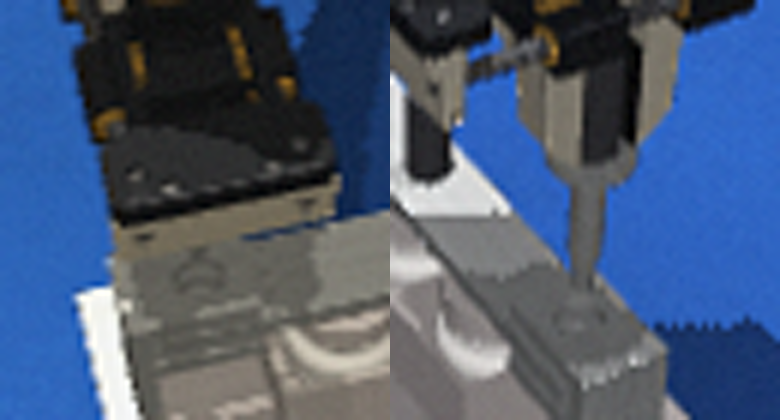

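```bash
python3 -c "
from h import *
a=cv2.imread('pics/sc8.png');b=cv2.imread('pics/sd8.png')
f=lambda i:cv2.resize(cv2.convertScaleAbs(i,alpha=1.6,beta=-30),(400,400),interpolation=cv2.INTER_CUBIC)
cv2.imwrite('pics/g2.png',np.hstack([f(a[220:250,240:270]),f(b[195:225,292:322])]))
"
```

```text
(no output)
```

View pics/g2.png

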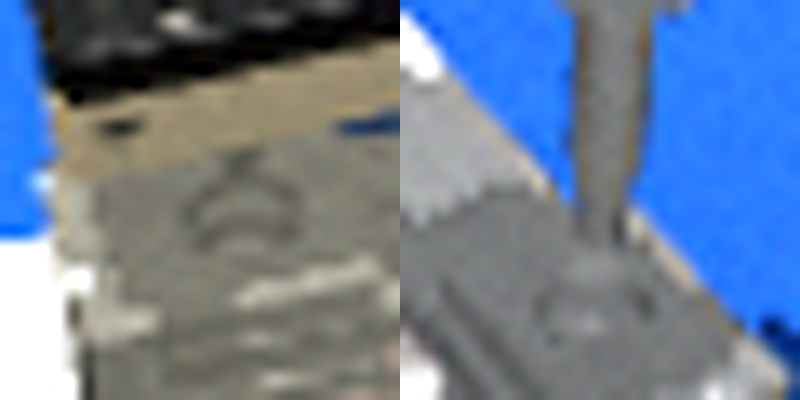

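Scene: tip at u≈257.5, hole at 257.8. Side: tip at u≈306.9, hole at 306.2. The pin is about 1 mm too far in x. I'll correct that and descend in steps, watching the force.

```bash
python3 -m crank '[[[0,-0.07,1],0,255],[[0,0,0.8],0,255],[[0,0,0.7],0,255],[[0,0,0],0,255]]'
python3 -c "
from h import *
plan([.6208,-.0812,.104],12.3,n=1)"
```

```text
clock: 12.2
position: [0.6202, -0.08, 0.1592]
ee_rot: [-1.975, -2.441, 0.002]
force: [-0.4, -0.1, -2.0]
width: 0.233
pos [ 0.6202 -0.08    0.1592] yaw 12.05 w 0.233 F [-0.4 -0.1 -2. ] t 12.2 j7 0.46
dist mm 55.2 turn -0.25
[[-0.13, 0.05, 5.52], -0.25, 0]
```

```bash
python3 -m crank '[[[-0.1,0.03,0.7],0,255],[[0,0,0.7],0,255],[[0,0,0.6],0,255],[[0,0,0],0,255]]'
python3 -c "
from h import *
plan([.6208,-.0812,.104],12.3,n=1)"
```

```text
clock: 12.6
position: [0.6209, -0.081, 0.1396]
ee_rot: [-1.975, -2.441, 0.002]
force: [0.9, 0.5, -2.3]
width: 0.232
pos [ 0.6209 -0.081   0.1396] yaw 12.05 w 0.232 F [ 0.9  0.5 -2.3] t 12.6 j7 0.47
dist mm 35.6 turn -0.25
[[-0.02, -0.01, 3.56], -0.25, 0]
```

Still no contact, with the tip at about 63 mm, already inside the bar hole.

```bash
python3 -m crank '[[[0,0,0.7],0,255],[[0,0,0.7],0,255],[[0,0,0.6],0,255],[[0,0,0],0,255]]'
python3 -c "
from h import *
plan([.6208,-.0812,.104],12.3,n=1)"
```

```text
clock: 13.0
position: [0.6209, -0.081, 0.1196]
ee_rot: [-1.975, -2.441, 0.002]
force: [0.3, -0.1, -2.0]
width: 0.231
pos [ 0.6209 -0.081   0.1196] yaw 12.05 w 0.231 F [ 0.3 -0.1 -2. ] t 13.0 j7 0.48
dist mm 15.6 turn -0.25
[[-0.02, -0.01, 1.56], -0.25, 0]
```

```bash
python3 -m crank '[[[0,0,0.5],0,255],[[0,0,0.5],0,255],[[0,0,0.3],0,255],[[0,0,0],0,255]]'
python3 -m crank '[[[0,0,0.15],0,255],[[0,0,0.1],0,255],[[0,0,0],0,255]]'
python3 -c "
from h import *
plan([.6208,-.0812,.104],12.3,n=1)"
```

```text
clock: 13.4
position: [0.6212, -0.081, 0.1072]
ee_rot: [-1.976, -2.442, 0.001]
force: [-0.5, -0.7, -3.2]
width: 0.229
clock: 13.7
position: [0.6216, -0.0811, 0.1052]
ee_rot: [-1.976, -2.442, -0.0]
force: [0.1, -0.9, -1.8]
width: 0.233
pos [ 0.6216 -0.0811  0.1052] yaw 12.05 w 0.233 F [ 0.1 -0.9 -1.8] t 13.7 j7 0.49
dist mm 1.4 turn -0.25
[[0.01, -0.08, 0.12], -0.25, 0]
```

```bash
python3 -m crank '[[[0,0,0.1],0,255],[[0,0,0.1],0,255],[[0,0,0],0,255]]'
python3 -m crank '[[[0,0,0.1],0,255],[[0,0,0],0,255]]'
```

```text
clock: 14.0
position: [0.6217, -0.0812, 0.1039]
ee_rot: [1.976, 2.442, 0.001]
force: [-2.6, 0.2, 4.7]
width: 0.229
clock: 14.2
position: [0.6217, -0.0812, 0.1038]
ee_rot: [1.976, 2.442, 0.002]
force: [-5.2, 0.9, 13.9]
width: 0.227
```

The force rises to 14 N at TCP z = 0.104, which is the expected seated height. I'll let go, rise and check.

```bash
python3 -m crank '[[[0,0,0],0,110],[[0,0,0],0,110],[[0,0,0],0,110],[[0,0,0],0,110],[[0,0,0],0,110]]'
python3 -m crank '[[[0,0,-1.5],0,110],[[0,0,-3],0,110],[[0,0,-4],0,110],[[0,0,-3],0,110],[[0,0,0],0,110]]'
python3 -m crank '[[[-4.5,0,0],0,110],[[-4.5,0,0],0,110],[[-4.5,0,0],0,110],[[0,0,0],0,110],[[0,0,0],0,110]]'
python3 -c "
from h import *
a,d=get_image('scene');save('sc9.png',a);b,d=get_image('side');save('sd9.png',b);w,d=get_image('wrist');save('w9.png',w)
s=monitor.observe();print(s['position'],s['width'],s['force'],s['clock'])
cv2.imwrite('pics/k.png',np.hstack([cv2.resize(a[190:280,235:375,::-1],(466,300),interpolation=2),cv2.resize(b[150:260,235:345,::-1],(300,300),interpolation=2)]))
"
```

```text
clock: 14.7
position: [0.6215, -0.0811, 0.1021]
ee_rot: [-1.976, -2.442, 0.0]
force: [0.9, -0.5, 0.0]
width: 0.562
clock: 15.2
position: [0.6241, -0.082, 0.2232]
ee_rot: [1.972, 2.436, 0.008]
force: [-0.0, -0.2, 0.3]
width: 0.569
clock: 15.7
position: [0.6492, -0.215, 0.2172]
ee_rot: [-1.98, -2.439, 0.001]
force: [0.0, 1.1, -1.3]
width: 0.569
[ 0.64990924 -0.21138468  0.21719423] 0.5717410835159211 [-0.7794598  -0.00101914 -0.63227525] 15.85
```

View pics/k.png

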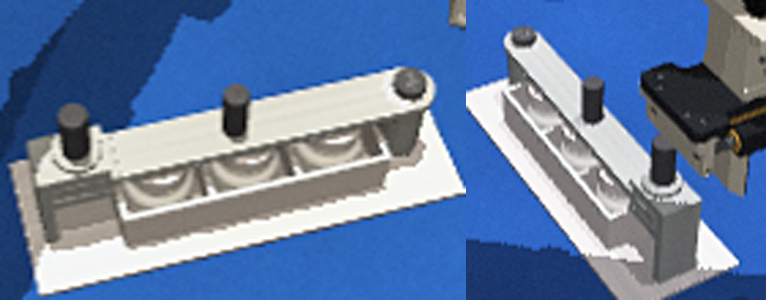

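View pics/sd9.png

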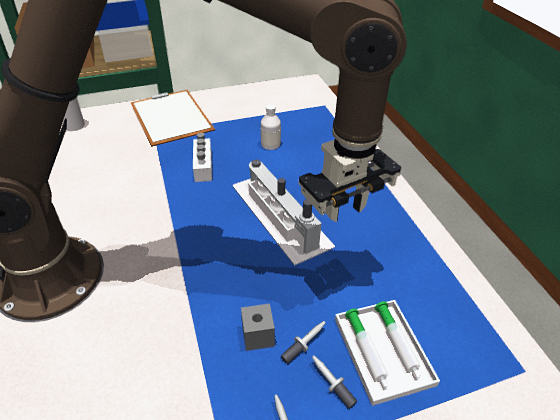

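The pin stands in the bracket with its collar flat on the upper plate, at scene pixel ≈(257,228). The jars sit in their cells, and the tube rack, tray and bottle are where they were. One last check on height and angle.

```bash
python3 -c "
from h import *
cs,cd=get_calibration('scene'),get_calibration('side')
A=(235+73.5/3.329-.5,190+112.5/3.333-.5);B=(235+197.5/2.727-.5,150+145.5/2.727-.5)
o1=pix2w(cs,*A,0.);d1=pix2w(cs,*A,1.)-o1;o2=pix2w(cd,*B,0.);d2=pix2w(cd,*B,1.)-o2
t=np.linalg.lstsq(np.stack([d1,-d2],1),o2-o1,rcond=None)[0];print('pin top',((o1+t[0]*d1+o2+t[1]*d2)/2).round(4))
w=cv2.imread('pics/w9.png');cv2.imwrite('pics/w9c.png',w)
a=cv2.imread('pics/sd9.png');cv2.imwrite('pics/m.png',cv2.resize(a[190:260,275:345],(560,560),interpolation=2))
"
```

```text
pin top [ 0.6198 -0.082   0.1425]
```

View pics/m.png

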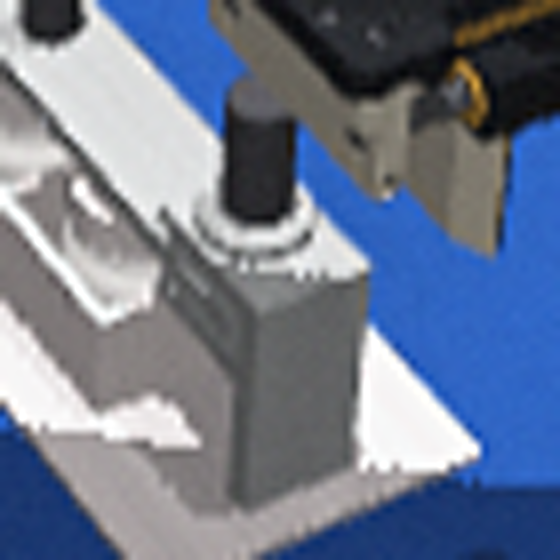

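View pics/w9.png

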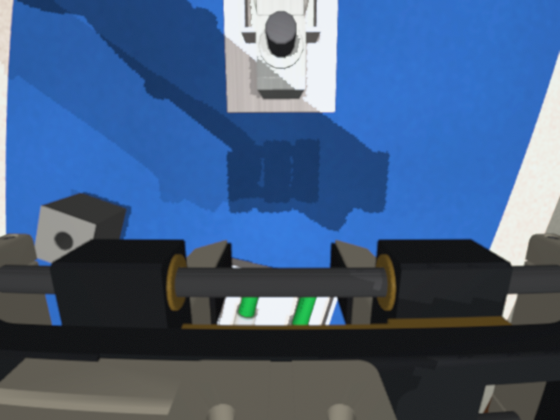

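The crop shows the collar flush on the upper plate, and the pin top triangulates to z≈0.143 m against 0.145 expected. I'm handing it in.

```bash
python3 -c "
from h import *
print(workorder.sign_off(), monitor.observe()['clock'])"
```

```text
the job is handed in; nothing more can be done
the job is handed in; nothing more can be done
```

The bar is swung across over the jars and locked. I gripped its handle and swung it about 34° until its hole lined up with the bracket. Then I took the pin from the stand (the one nearest the base) and lowered it through bracket and bar. The job was handed in with about 16 of the 61 s used.

**Last checks:**
- **Alignment:** before the pin went in, the wrist picture showed the bar and bracket holes concentric.
- **Seating:** the pin went down without resistance until a 14 N contact at the expected seated height. Pictures after I let go show the collar flat on the bracket.
- **Surroundings:** by eye, the jars are in their cells and the tube rack, syringe tray and bottle stand where they did. The gripper is clear of everything.

**Disagreements:**
- **Pin height:** the pin top measured 0.143 m against the expected 0.145 m, which is within camera accuracy.
- **Pin-to-hole distance:** the wrist and fixed cameras differed by about 4 mm, so I checked the fit by hovering over the hole first.
- **Look-alike pins:** the three spare pins, balanced on their tips, were found lying down at 5.5 s. The arm had not been near them, and they stayed on the bench.

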